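Bring the ointment slab's edge out over the mixing mat

ROBOT

A 7-joint arm with a two-finger parallel gripper is mounted at the origin on the work surface. World frame = base frame: x ahead of the robot, y to its left, z up, the work surface at z = 0. Lengths are in mm, angles in rad, forces in N, time in s.
With the tool pointing down it reaches from about 350 to 900 mm from the base axis. Payload 8.1 kg.
Tool frame: the origin (TCP) lies between the finger pads; the fingertips stand ahead of it and the grasp point (between the pads) lies 5 mm behind it (bot.tip_extent is the z of the fingertips in the tool frame, in mm); z points along the fingers, y is the direction in which the jaws open and shut (so a half turn about z gives the same grasp; the last joint's range is limited). The gripper opens to 85 mm and grips with 20 to 120 N. Pads are 22 mm wide; open, the fingers measure 114 mm over their backs; the gripper's body (76 mm by 85 mm) begins 54 mm behind the grasp point. The pads swing forward as they close: fully open they stand 13 mm farther back than shut.
Start: joints at [-1.367, 0.434, 0.025, 1.573, -0.012, 1.134, -0.075], TCP at [188.783, 595.82, 245.323] pointing down, gripper open.
Joint ranges: [-2.62, 2.62], [-0.44, 2.09], [-1.27, 1.32], [0.08, 2.57], [-1.32, 4.46], [0.12, 2], [-2.74, 2.74]. Speed limits (rad/s): [2.22, 2.22, 3.01, 3.01, 3.14, 3.14, 3.14].

INTERFACE

Orientations are given as a unit quaternion [w, x, y, z].
In Python, from station import bot, viewer gives the robot as it stands.
- The arm moves only by the shell command python3 -m inch 'ROWS' [OPENING] [FORCE]. ROWS is JSON, a list of rows, each a list of 2 entries, a list of its own where there are three numbers: the shift along the tool's x, y, z each as a share of 1000 mm, from -1 to 1, then the turn about the tool's z as a share of 45 degrees, from -1 to 1. In form: [[[tx, ty, tz], twist], ...]. A call has 1 to 20 rows; each row shifts and turns the commanded pose from where the row before left it, along the tool's axes as they then stand; what a row does not reach is not made up. A row lasts 1/12 s, in which the tool goes at most 41.7 mm and 7.16 degrees, less where a joint would pass 70% of its speed; a pose out of reach is approached as far as the arm can. A call with a number of a shift or a turn outside -1 to 1 is refused whole. A call with a gripper value outside its range is refused whole. OPENING is the closure, from 0 (fully open) to 1 (shut), set as the call begins (- or left out, the last holds). The fingers move at their own pace and stop on an object; FORCE is the grip in N (left out, the last holds). Time passes only in rows, so rows that do not move let the fingers close. It gives the time, the measured TCP pose, the force and the opening at its end, in the units of the state.
- bot.sense(): the state, without advancing time (a new reading comes with each control period).
- viewer.capture(name): name is "scene" or "top"; returns (picture, depth): 420x560x3 uint8, red, green, blue; 420x560 float32, mm along the optical axis (not along the pixel's ray), 0 where there is no reading.
- viewer.camera_params(name): a dict with "fx", "fy", "cx", "cy" (pixels), "cam_to_world" (4x4, takes a point from camera to world coordinates). Camera axes: x right, y down, z forward; pixel columns grow to the right and rows downward; lengths in mm; the calibration is good to about 2 mm. A picture is of the moment at which its call begins. camera_params takes no time and is no camera call.
- bot.finish_job(): hands the job in, once; it reports no verdict.
The state is a dict: "time": time; "qpos": joint angles; "dq": joint speeds; "tau": joint torques, N m; "position": TCP position; "orientation": TCP orientation; "contact_force": force on the tool from outside, world axes, zero at the start; "wrist_torque": the same for the moment, N m; "finger_gap": finger opening in mm.
Only numpy, scipy, OpenCV 4.12 (cv2) and the standard library are available. Lean on these libraries where they do the work, as an engineer would, in place of code of your own. Each camera call takes 0.05 s, during which the arm holds its last target.

TASK

The white glass ointment slab lies flat on the low wooden shelf, where nobody can get a finger under it. With the fingertips, push it until about a third of its length hangs out over the end of the shelf beside the flat mixing mat, lying straight, with its long side against the shelf's back rail. Do not lift or tip the slab, and leave the basket, bottle, jar and vial where they stand.

Things in the scene. Friction and masses are not known exactly. Their poses are not given: they have to be found in the camera images.
- slab: Loose opal-white glass slab, a flat rectangular plate 120 mm (its x) by 160 mm (its y) and 8 mm thick, about 0.4 kg, lying flat on the shelf, where it slides under a push of about 1.4 to 3.5 N. Origin: centre of its underside; z up. At the start it lies near the middle of the shelf, a little askew and off the rail, its 160 mm length roughly along the shelf.
- riser: Fixed low wooden shelf. Board 220 mm deep (its x), 420 mm long (its y), flat top at z = 100 mm; both ends (y = +-210) and the front (x = -110) are open. A metal rail along the whole far edge stands 22 mm above the board, near face at x = +100, so the slab is flush with its centre at x = +40. Origin: on the counter under the board's middle; x away from the robot, y to its left, z up.
- mat: Flat dark rubber mixing mat with a grey field, 220 mm (x) by 180 mm (y), 3 mm thick, fixed on the counter just beyond one end of the shelf, left or right; it marks the end the slab must hang over. Origin: centre of its underside; axes as the shelf's.
- basket: Loose green plastic basket holding amber vials, 200 mm (x) by 150 mm (y), up to 81 mm high, standing on the counter just beyond the other end of the shelf. Bystander. Origin: centre of its underside.
- pill_bottle: Loose white bottle, 52 mm across and 95 mm high, standing on the counter in front of the shelf. Bystander. Origin: centre of its underside.
- ointment_jar: Loose squat white jar with a grey lid, 62 mm across and 46 mm high, standing on the counter in front of the shelf. Bystander. Origin: centre of its underside.
- vial: Loose amber vial with a white cap, 39 mm across and 75 mm high, standing on the counter in front of the shelf. Bystander. Origin: centre of its underside.
Not all that is in view belongs to the job. Of the things shaped like the slab, the white one is meant.

How it is judged:
By the outcome, as a careful person would: the job done as asked, in the order asked, and still so for the second after the job is handed in, with the robot touching nothing.
It also fails if it takes over 51 s, if anything falls off the work surface, if the arm or the gripper's body presses on something with over 40 N, if the wrist force passes 120 N, or if a joint passes its speed limit or range.

## Working session

There is one attempt and no reset: what is moved stays moved. The work goes in short steps, Python scripts to look and compute and a shell command to move; the robot and the scene stay as the last step left them, time stands still between calls to the robot, and variables do not carry over. Pictures are saved under pics/ and viewed, and the job is handed in when it is done.

```bash
ls; mkdir -p pics; python3 - <<'E'
from station import bot, viewer
import cv2, numpy as np
for n in ("scene","top"):
    p,d=viewer.capture(n); cv2.imwrite(f"pics/{n}0.png",p[:,:,::-1]); np.save(f"pics/{n}0.npy",d)
    c=viewer.camera_params(n); print(n,c)
print(bot.sense(), bot.tip_extent)
E
```

```text
pics
scene {'fx': 388.70364414256795, 'fy': 388.70364414256795, 'cx': 271.1393478951349, 'cy': 212.69424841650644, 'cam_to_world': array([[-2.95633026e-01,  7.40637152e-01, -6.03371960e-01,
         1.19609911e+03],
       [ 9.55297136e-01,  2.27273472e-01, -1.89087683e-01,
         2.00582689e+02],
       [-2.91492279e-03, -6.32300069e-01, -7.74718094e-01,
         8.47041338e+02],
       [ 0.00000000e+00,  0.00000000e+00,  0.00000000e+00,
         1.00000000e+00]])}
top {'fx': 521.1018983202835, 'fy': 521.1018983202835, 'cx': 286.8033265136171, 'cy': 217.733081342299, 'cam_to_world': array([[ 1.88774351e-02, -9.89593966e-01,  1.42644398e-01,
         4.35657617e+02],
       [-9.99497941e-01, -1.50472210e-02,  2.78827526e-02,
         4.91484852e-01],
       [-2.54462020e-02, -1.43099137e-01, -9.89381184e-01,
         1.16694799e+03],
       [ 0.00000000e+00,  0.00000000e+00,  0.00000000e+00,
         1.00000000e+00]])}
{'time': 0.1, 'qpos': array([-1.36659266,  0.43515759,  0.02497925,  1.57399085, -0.0115952 ,
        1.13400016, -0.07512008]), 'dq': array([-9.19567372e-05, -4.49525844e-03,  1.03163778e-03, -1.00733543e-03,
        1.07397817e-03,  4.80163742e-04,  8.39394225e-04]), 'tau': array([ 3.34614699e-03, -6.71759105e+01,  1.02824505e+00, -3.16906714e+01,
        1.57671369e-02,  7.20256983e-03,  7.44999761e-05]), 'position': array([188.68192961, 595.39236087, 244.6077386 ]), 'orientation': array([-4.04320461e-05,  1.52846530e-01,  9.88249685e-01, -7.04352290e-04]), 'contact_force': array([-0.54642521, -0.27098652, -0.24054775]), 'wrist_torque': array([ 0.01756156, -0.01240717, -0.02245291]), 'finger_gap': 85.21231016712291} 14.0
```

View pics/scene0.png

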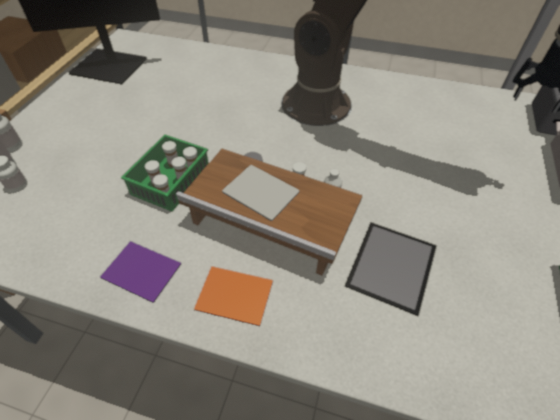

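View pics/top0.png

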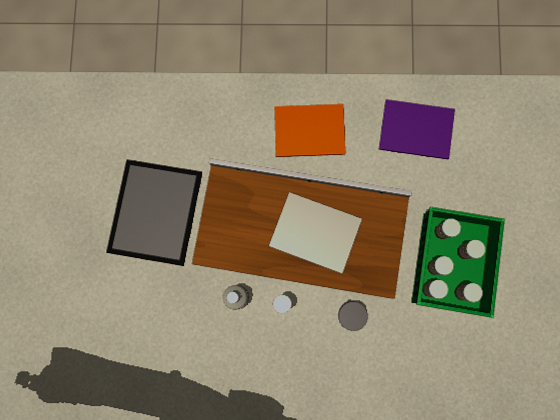

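Slab-shaped candidates in the top view are the white plate on the shelf (315,232), the orange plate (310,130) and the purple plate (417,128). The white one is meant. The mat is at (155,212), the left (+y) end, and the basket is at the right end.

```bash
python3 - <<'E'
import cv2
p=cv2.imread("pics/top0.png")
cv2.imwrite("pics/crop0.png",cv2.resize(p[150:340,180:430],None,fx=3.1,fy=3.1,interpolation=cv2.INTER_CUBIC))
E
```

```text
(no output)
```

View pics/crop0.png

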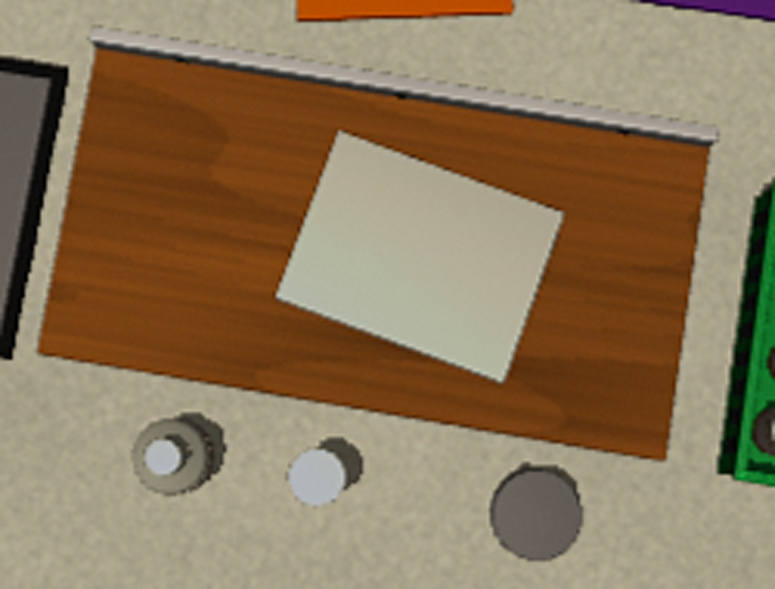

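The crop confirms the white plate. Its corners in the crop are (338,131), (563,212), (503,382) and (277,297). The board's front corners are (39,353) and (665,459).

```bash
cat > h.py <<'E'
import numpy as np, cv2
from station import bot, viewer
from scipy.spatial.transform import Rotation as R
C=viewer.camera_params("top"); M=C["cam_to_world"]
def px2w(u,v,z):
    r=M[:3,:3]@np.array([(u-C["cx"])/C["fx"],(v-C["cy"])/C["fy"],1]); return M[:3,3]+r*(z-M[2,3])/r[2]
def w2px(P):
    c=M[:3,:3].T@(np.asarray(P)-M[:3,3]); return C["fx"]*c[0]/c[2]+C["cx"],C["fy"]*c[1]/c[2]+C["cy"]
E
python3 - <<'E'
from h import *
f=lambda l,z:np.array([px2w(180+(x+.5)/3.1-.5,150+(y+.5)/3.1-.5,z)[:2] for x,y in l])
s=f([(338,131),(563,212),(503,382),(277,297)],108); print("slab",s.round(1),s.mean(0)); 
e=lambda a,b:(np.linalg.norm(a-b).round(1),np.degrees(np.arctan2(*(a-b)[::1])).round(2))
print([e(s[i],s[(i+1)%4]) for i in range(4)])
b=f([(39,353),(665,459)],100);print("front",b.round(1),e(b[0],b[1]))
r=f([(92,29),(716,128)],122);print("rail far top",r.round(1),e(r[0],r[1]))
r=f([(95,44),(714,142)],122);print("rail near top",r.round(1),e(r[0],r[1]))
# depth-based corner
d=np.load("pics/top0.npy");print(d[232,315],d[260,230])
# bystanders
for n,x,y,z in (("vial?",165,455,75),("bottle?",318,476,95),("jar",537,514,46)): print(n,f([(x,y)],z))
E
```

```text
slab [[ 642.3   27.4]
 [ 590.  -122.1]
 [ 477.6  -83. ]
 [ 530.6   65.5]] [560.14063306 -28.02907983]
[(np.float64(158.4), np.float64(19.29)), (np.float64(119.0), np.float64(109.17)), (np.float64(157.7), np.float64(-160.36)), (np.float64(118.0), np.float64(-71.16))]
front [[ 491.5  222.9]
 [ 430.  -188.8]] (np.float64(416.3), np.float64(8.5))
rail far top [[ 706.6  192.5]
 [ 645.  -220.4]] (np.float64(417.5), np.float64(8.48))
rail near top [[ 696.3  190.1]
 [ 635.7 -218.9]] (np.float64(413.5), np.float64(8.43))
1063.3777 1069.272
vial? [[426.16293594 140.21085025]]
bottle? [[414.65077027  36.65619418]]
jar [[ 391.05509269 -111.32456871]]
```

The bystanders stand between y = -111 and 140, in front of the shelf and lower than the fingertip travel. Plan: two spread fingertips push the long side flat onto the rail, then push the -y end toward the mat. First I hover in front of the slab.

```bash
cat >> h.py <<'E'
O=np.array([568.5,1.5]); A=np.radians(-8.45)
X=np.array([np.cos(A),np.sin(A)]); Y=np.array([-np.sin(A),np.cos(A)])
def toS(p): d=np.asarray(p)[:2]-O; return np.array([d@X,d@Y])
def toW(x,y): return O+x*X+y*Y
def st():
    s=bot.sense(); q=s["orientation"]; r=R.from_quat([q[1],q[2],q[3],q[0]]).as_matrix()
    S=toS(s["position"]); ang=np.degrees(np.arctan2(r[1,1],r[0,1]))-np.degrees(np.arctan2(Y[1],Y[0]))
    print("t%.2f shelf x%.1f y%.1f z%.1f | tooly vs shelf y %.2f deg, tilt z %s | F %s gap %.1f"%(s["time"],*S,s["position"][2],ang,r[:,2].round(3),s["contact_force"].round(1),s["finger_gap"]),bot.tip_extent)
E
python3 -m inch '[[[0,0,0],-0.1],[[0,0,0],-0.1],[[-0.0175,-0.0275,0],0],[[-0.0175,-0.0275,0],0],[[-0.0175,-0.0275,0],0],[[-0.0175,-0.0275,0],0],[[-0.0175,-0.0275,0],0],[[-0.0175,-0.0275,0],0],[[-0.0175,-0.0275,0],0],[[-0.0175,-0.0275,0],0],[[-0.0175,-0.0275,0],0],[[-0.0175,-0.0275,0],0],[[-0.0175,-0.0275,0],0],[[-0.0175,-0.0275,0],0],[[-0.0175,-0.0275,0],0],[[-0.0175,-0.0275,0],0],[[-0.0175,-0.0275,0],0],[[-0.0175,-0.0275,0],0],[[0,0,0],0],[[0,0,0],0]]' 0.35
python3 -c "from h import *; st()"
```

```text
time: 1.77
position: [400.3, 117.4, 245.2]
orientation: [-0.0, 0.077, 0.997, -0.0]
contact_force: [0.0, 0.4, 0.2]
finger_gap: 55.3
t1.77 shelf x-183.4 y89.9 z245.2 | tooly vs shelf y -0.37 deg, tilt z [-0. -0. -1.] | F [0.  0.4 0.2] gap 55.3 14.0
```

```bash

python3 -m inch '[[[-0.0175,-0.0275,0],0],[[-0.0175,-0.0275,0],0],[[-0.0175,-0.0275,0],0],[[-0.0175,-0.0275,0],0],[[0,0,0.02],0],[[0,0,0.02],0],[[0,0,0.02],0],[[0,0,0.02],0],[[0,0,0.02],0],[[0,0,0],0],[[0,0,0],0]]'
python3 - <<'E'
from h import *; st()
p,d=viewer.capture("top"); cv2.imwrite("pics/top1.png",p[:,:,::-1])
p,d=viewer.capture("scene"); cv2.imwrite("pics/scene1.png",cv2.resize(p[100:300,150:400,::-1],None,fx=3,fy=3))
E
```

```text
time: 2.68
position: [452.0, 0.7, 144.8]
orientation: [-0.001, 0.074, 0.997, -0.0]
contact_force: [0.7, 0.2, 0.1]
finger_gap: 55.7
t2.68 shelf x-115.1 y-17.9 z144.8 | tooly vs shelf y -0.06 deg, tilt z [-0.003 -0.    -1.   ] | F [0.7 0.2 0.1] gap 55.7 14.0
```

View pics/top1.png

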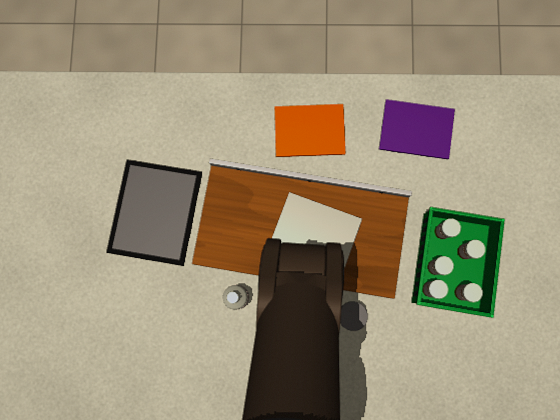

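View pics/scene1.png

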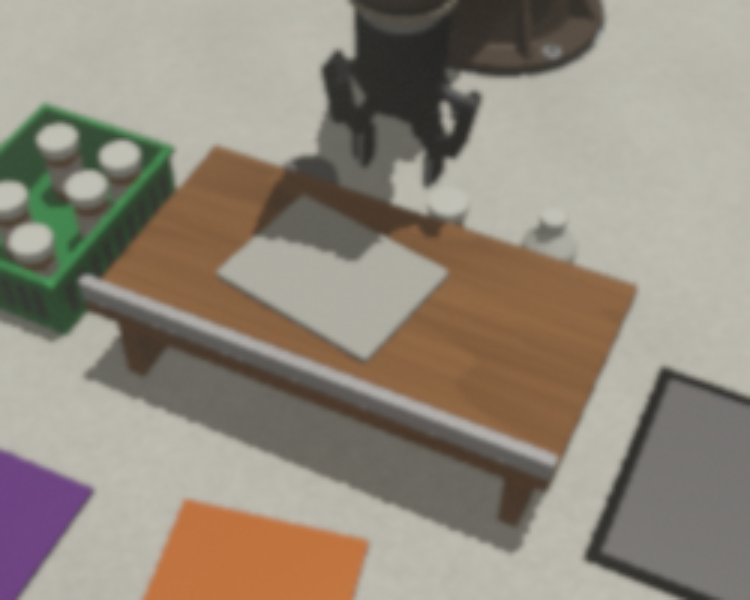

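In this view the fingertips hang in front of the shelf at scene pixels (272,153) and (294,161), and the slab lies untouched. I'll estimate the tip height from those two rays.

```bash
python3 - <<'E'
from h import *
c=viewer.camera_params("scene");m=c["cam_to_world"]
for u,v in ((272.3,154),(294.3,161)):
    r=m[:3,:3]@np.array([(u-c["cx"])/c["fx"],(v-c["cy"])/c["fy"],1]); o=m[:3,3]
    for xs in (-104,-115):
        # o+k r with shelf x = xs
        k=(xs-(o[:2]-O)@X)/(r[:2]@X); P=o+k*r; print(xs,toS(P).round(1),P[2].round(1))
E
```

```text
-104 [-104.   -43.6] 148.1
-115 [-115.   -48.9] 137.0
-104 [-104.    19.8] 148.5
-115 [-115.    15.5] 137.4
```

```bash

python3 -m inch '[[[-0.01,0,0.01],0],[[0,0,0.01],0],[[0,0,0.008],0],[[0,0,0],0],[[0,0,0],0]]'; python3 -c "from h import *; st()"
python3 -m inch '[[[0,0,0.002],0],[[0,0,0.002],0],[[0,0,0],0],[[0,0,0],0]]'; python3 -c "from h import *; st()"
```

```text
time: 3.2
position: [462.6, -1.6, 117.7]
orientation: [-0.0, 0.075, 0.997, 0.0]
contact_force: [0.4, 0.3, -0.4]
finger_gap: 55.3
t3.20 shelf x-104.3 y-18.6 z117.7 | tooly vs shelf y -0.13 deg, tilt z [-0.  0. -1.] | F [ 0.4  0.3 -0.4] gap 55.3 14.0
time: 3.53
position: [462.7, -1.7, 113.5]
orientation: [0.0, 0.075, 0.997, 0.0]
contact_force: [-0.3, 0.1, -0.0]
finger_gap: 55.4
t3.53 shelf x-104.2 y-18.7 z113.5 | tooly vs shelf y -0.13 deg, tilt z [ 0.  0. -1.] | F [-0.3  0.1 -0. ] gap 55.4 14.0
```

```bash

python3 -m inch '[[[0,0,0.002],0],[[0,0,0],0],[[0,0,0],0]]'|grep -E "pos|force"
python3 -m inch '[[[0,0,0.002],0],[[0,0,0],0],[[0,0,0],0]]'|grep -E "pos|force"
```

```text
position: [462.6, -1.8, 111.2]
contact_force: [0.9, -0.7, -0.5]
position: [462.9, -1.7, 110.0]
contact_force: [-4.1, -0.6, 13.5]
```

```bash
python3 - <<'E'
from h import *; st()
p,d=viewer.capture("scene"); cv2.imwrite("pics/scene2.png",cv2.resize(p[120:250,200:360,::-1],None,fx=4.6,fy=4.6,interpolation=cv2.INTER_CUBIC))
E
```

```text
t4.03 shelf x-104.0 y-18.7 z110.0 | tooly vs shelf y -0.14 deg, tilt z [ 0.001  0.001 -1.   ] | F [-4.1 -0.6 13.5] gap 55.0 14.0
```

View pics/scene2.png

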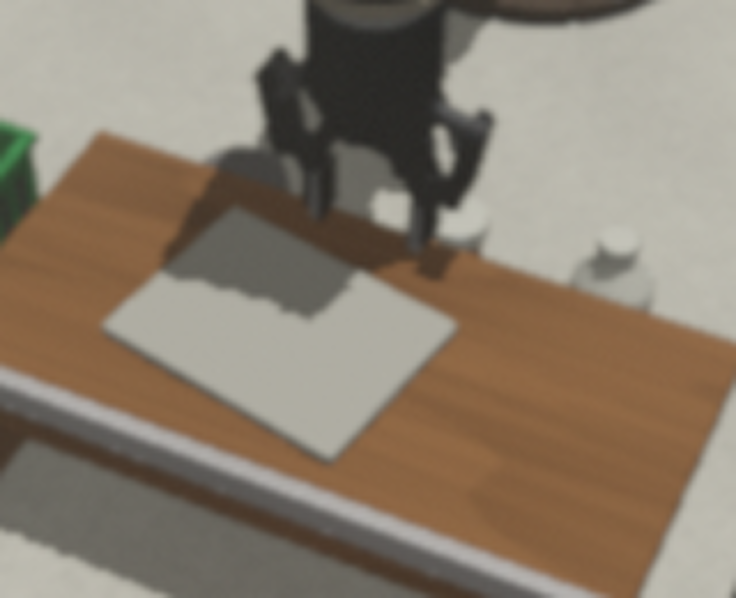

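The picture shows the tips on the board at crop (318,215) and (420,250), just in front of the slab. They touched the board at TCP z ≈ 110.3, so I raise 3 mm and push toward the rail.

```bash

python3 -m inch '[[[0,0,-0.0035],0],[[0,0,0],0],[[-0.004,0,0],0],[[-0.004,0,0],0],[[-0.004,0,0],0],[[-0.004,0,0],0],[[-0.004,0,0],0],[[-0.004,0,0],0],[[-0.004,0,0],0],[[-0.004,0,0],0],[[-0.004,0,0],0],[[-0.004,0,0],0],[[-0.004,0,0],0],[[-0.004,0,0],0],[[0,0,0],0]]'
python3 - <<'E'
from h import *; st()
p,d=viewer.capture("scene"); cv2.imwrite("pics/scene3.png",cv2.resize(p[120:280,180:380,::-1],None,fx=3.7,fy=3.7,interpolation=cv2.INTER_CUBIC))
E
```

```text
time: 5.33
position: [511.4, -9.0, 112.9]
orientation: [0.001, 0.075, 0.997, -0.0]
contact_force: [0.6, 0.5, -0.2]
finger_gap: 55.0
t5.33 shelf x-55.0 y-18.8 z112.9 | tooly vs shelf y -0.13 deg, tilt z [ 0.001 -0.    -1.   ] | F [ 0.6  0.5 -0.2] gap 55.0 14.0
```

View pics/scene3.png

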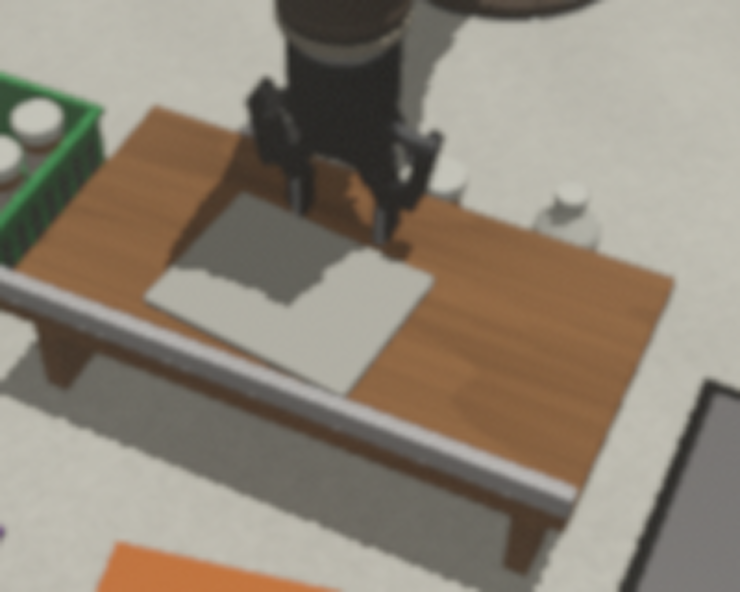

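The slab has moved and straightened a little. Its left far corner at crop (345,393) is nearing the rail. I continue in small steps.

```bash

python3 -m inch '[[[-0.004,0,0],0],[[-0.004,0,0],0],[[-0.004,0,0],0],[[-0.004,0,0],0],[[0,0,0],0]]'|grep -E "pos|force"
python3 -m inch '[[[-0.003,0,0],0],[[0,0,0],0]]'|grep -E "pos|force"
python3 - <<'E'
from h import *; st()
p,d=viewer.capture("scene"); cv2.imwrite("pics/scene4.png",cv2.resize(p[120:280,180:380,::-1],None,fx=3.7,fy=3.7,interpolation=cv2.INTER_CUBIC))
E
```

```text
position: [527.1, -11.5, 112.9]
contact_force: [-0.6, -0.1, 0.7]
position: [529.4, -11.8, 112.8]
contact_force: [-1.7, -0.3, 0.2]
t5.97 shelf x-36.7 y-18.9 z112.8 | tooly vs shelf y -0.14 deg, tilt z [ 0. -0. -1.] | F [-1.7 -0.3  0.2] gap 55.1 14.0
```

View pics/scene4.png

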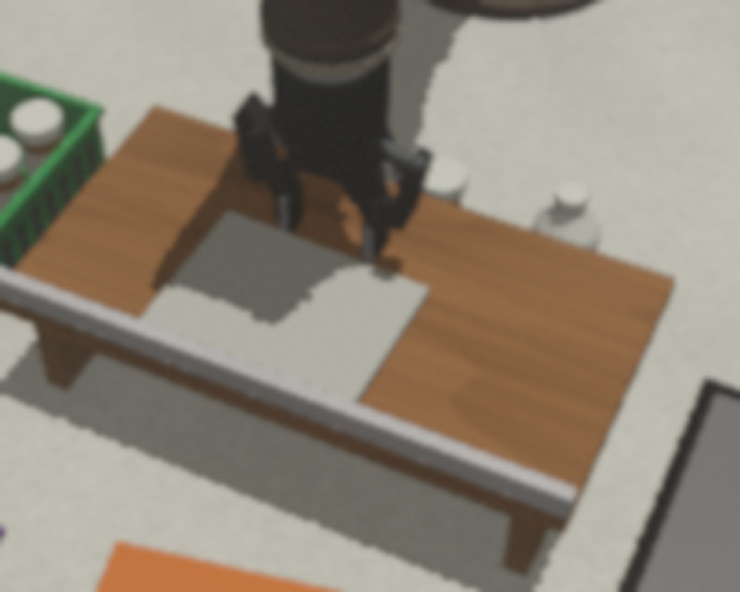

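The slab now looks nearly parallel to the rail. I step on until the force rises.

```bash
for i in 1; do
python3 -m inch '[[[-0.002,0,0],0],[[0,0,0],0]]'|grep -E "pos|force"
python3 -m inch '[[[-0.002,0,0],0],[[0,0,0],0]]'|grep -E "pos|force"; done; python3 -c "from h import *; st()"
```

```text
position: [530.7, -12.2, 112.7]
contact_force: [-4.1, -0.5, 1.3]
position: [532.0, -12.7, 112.6]
contact_force: [-6.4, -1.6, 4.4]
t6.35 shelf x-34.1 y-19.4 z112.6 | tooly vs shelf y -0.16 deg, tilt z [-0.002 -0.    -1.   ] | F [-6.4 -1.6  4.4] gap 55.6 14.0
```

```bash

python3 -m inch '[[[-0.002,0,0],0],[[0,0,0],0]]'|grep -E "pos|force"
python3 -m inch '[[[-0.002,0,0],0],[[0,0,0],0]]'|grep -E "pos|force"; python3 - <<'E'
from h import *; st()
p,d=viewer.capture("scene"); cv2.imwrite("pics/scene5.png",cv2.resize(p[160:250,190:320,::-1],None,fx=6,fy=6,interpolation=cv2.INTER_CUBIC))
E
```

```text
position: [533.7, -13.2, 112.6]
contact_force: [-7.7, -1.9, 3.3]
position: [533.9, -13.3, 112.3]
contact_force: [-13.4, -2.3, 8.9]
t6.68 shelf x-32.1 y-19.7 z112.3 | tooly vs shelf y -0.17 deg, tilt z [-0.006  0.    -1.   ] | F [-13.4  -2.3   8.9] gap 55.4 14.0
```

View pics/scene5.png

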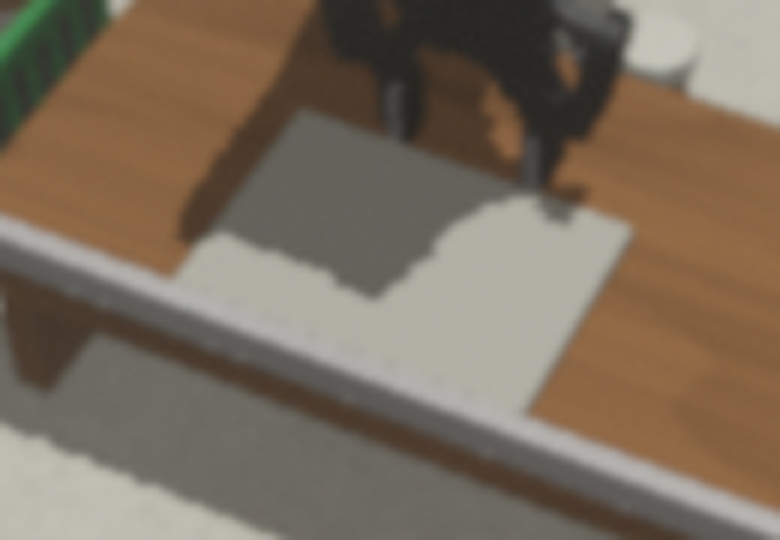

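The force rose to 13 N and the slab is against the rail. Next I back off and lift, then look from the top.

```bash

python3 -m inch '[[[0.012,0,0],0],[[0.012,0,0],0],[[0,0,-0.025],0],[[0,0,-0.025],0],[[0,0,-0.025],0],[[0.03,-0.03,-0.01],0],[[0.03,-0.03,0],0],[[0.03,-0.03,0],0],[[0.02,-0.035,0],0],[[0,-0.035,0],0],[[0,0,0],0],[[0,0,0],0]]'
python3 - <<'E'
from h import *; st(); print(bot.sense()["qpos"].round(2))
p,d=viewer.capture("top"); cv2.imwrite("pics/top6.png",cv2.resize(p[150:340,180:430,::-1],None,fx=3.1,fy=3.1,interpolation=cv2.INTER_CUBIC))
E
```

```text
time: 7.73
position: [383.7, -150.9, 198.1]
orientation: [0.002, 0.077, 0.997, -0.0]
contact_force: [0.4, 1.1, -0.3]
finger_gap: 55.5
t7.73 shelf x-160.4 y-177.9 z198.1 | tooly vs shelf y -0.36 deg, tilt z [ 0.003 -0.    -1.   ] | F [ 0.4  1.1 -0.3] gap 55.5 14.0
[-0.2   0.14  0.51  2.15 -0.09  0.87  1.77]
```

View pics/top6.png

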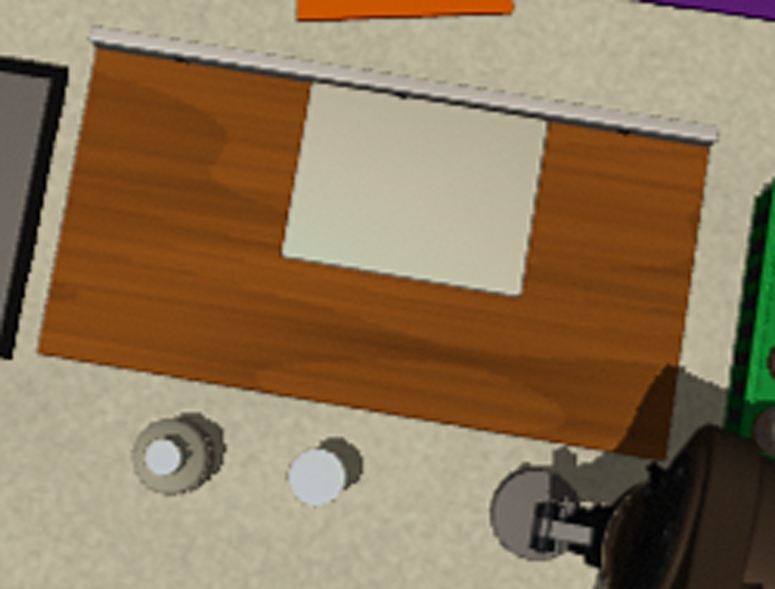

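The slab's long side is flush with the rail. Its front corners are at crop (284,257) and (521,295). Now I compute its pose and turn the tool 90°.

```bash

python3 -m inch '[[[0,0,0],0.143],[[0,0,0],0.143],[[0,0,0],0.143],[[0,0,0],0.143],[[0,0,0],0.143],[[0,0,0],0.143],[[0,0,0],0.143],[[0,0,0],0.143],[[0,0,0],0.143],[[0,0,0],0.143],[[0,0,0],0.143],[[0,0,0],0.143],[[0,0,0],0.143],[[0,0,0],0.143],[[0,0,0],0]]' >/dev/null
python3 - <<'E'
from h import *; st(); print(bot.sense()["qpos"].round(2))
for x,y,z in ((284,257,108),(521,295,108),(39,353,100),(665,459,100),(710,145,100),(96,50,122)): print((x,y),toS(px2w(180+(x+.5)/3.1-.5,150+(y+.5)/3.1-.5,z)).round(1))
E
```

```text
t9.03 shelf x-160.3 y-174.9 z197.4 | tooly vs shelf y -90.37 deg, tilt z [ 0.001 -0.    -1.   ] | F [-0.4 -0.1 -0.1] gap 55.9 14.0
[-0.4   0.15  0.73  2.17 -0.13  0.87  0.26]
(284, 257) [-20.   57.7]
(521, 295) [ -19.4 -100. ]
(39, 353) [-108.7  207.7]
(665, 459) [-109.  -208.6]
(710, 145) [ 101.3 -209.8]
(96, 50) [ 94.8 203.9]
```

```bash

python3 -m inch '[[[0.006,0.025,0],0],[[0.006,0.025,0],0],[[0.006,0.025,0],0],[[0.006,0.025,0],0],[[0.006,0.025,0],0],[[0.006,0.025,0],0],[[0.006,0.025,0],0],[[0.005,0.025,0],-0.008],[[0,0,0.02],0],[[0,0,0.02],0],[[0,0,0.02],0],[[0,0,0],0],[[0,0,0],0]]' >/dev/null
python3 - <<'E'
from h import *; st(); print(bot.sense()["qpos"].round(2))
p,d=viewer.capture("scene"); cv2.imwrite("pics/scene7.png",cv2.resize(p[120:280,160:370,::-1],None,fx=3.7,fy=3.7,interpolation=cv2.INTER_CUBIC))
E
```

```text
t10.12 shelf x38.6 y-128.9 z136.5 | tooly vs shelf y -89.65 deg, tilt z [-0.002  0.001 -1.   ] | F [-0.   0.6  0.6] gap 55.5 14.0
[-0.28  0.56  0.61  1.79 -0.4   0.92  0.36]
```

View pics/scene7.png

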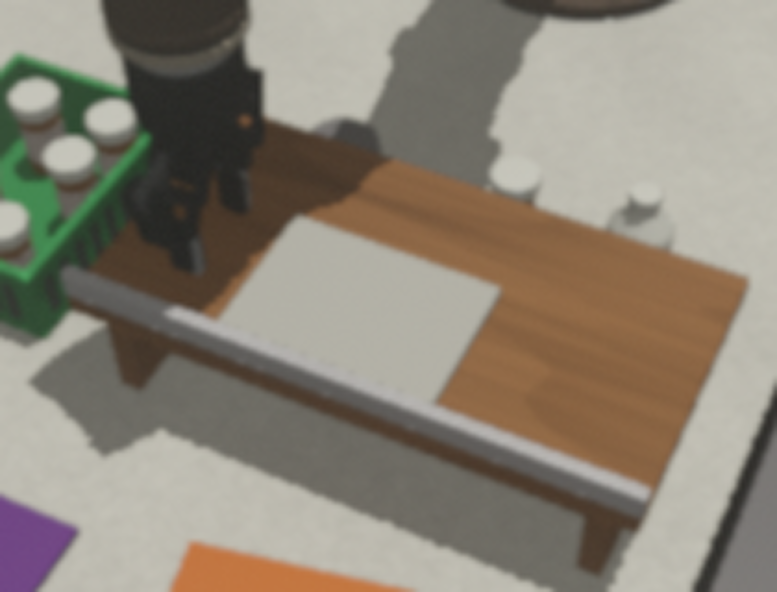

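The tips are beside the slab's right end, at crop (245,205) and (195,270), clear of basket and rail. Next I descend and start the long push.

```bash

python3 -m inch '[[[0,0,0.01],0.008],[[0,0,0.01],0],[[0,0,0.0035],0],[[0,0,0],0],[[0,0,0],0]]' >/dev/null;python3 -c "from h import *; st()"
python3 -m inch '[[[0.004,0,0],0],[[0.004,0,0],0],[[0.004,0,0],0],[[0.004,0,0],0],[[0.004,0,0],0],[[0.004,0,0],0],[[0.004,0,0],0],[[0.004,0,0],0],[[0.004,0,0],0],[[0.004,0,0],0],[[0,0,0],0]]'
python3 - <<'E'
from h import *; st()
p,d=viewer.capture("scene"); cv2.imwrite("pics/scene8.png",cv2.resize(p[120:280,160:370,::-1],None,fx=3.7,fy=3.7,interpolation=cv2.INTER_CUBIC))
E
```

```text
t10.58 shelf x38.9 y-130.0 z113.7 | tooly vs shelf y -90.22 deg, tilt z [-0.  0. -1.] | F [ 0.2 -0.4  0.4] gap 55.6 14.0
time: 11.5
position: [594.3, -92.3, 113.9]
orientation: [-0.0, 0.758, 0.652, 0.0]
contact_force: [1.0, -0.6, 0.8]
finger_gap: 55.8
t11.50 shelf x39.3 y-89.0 z113.9 | tooly vs shelf y -90.17 deg, tilt z [ 0.  0. -1.] | F [ 1.  -0.6  0.8] gap 55.8 14.0
```

View pics/scene8.png

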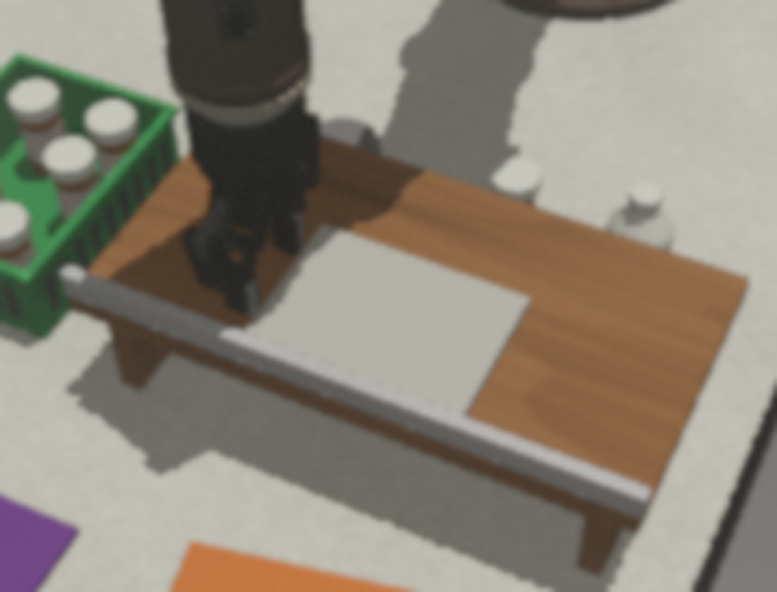

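The slab slides with the push, still flush to the rail, so I continue.

```bash

python3 -m inch '[[[0.004,0,0.0007],0],[[0.004,0,0],0],[[0.004,0,0],0],[[0.004,0,0],0],[[0.004,0,0],0],[[0.004,0,0],0],[[0.004,0,0],0],[[0.004,0,0],0],[[0.004,0,0],0],[[0.004,0,0],0],[[0.004,0,0],0],[[0.004,0,0],0],[[0.004,0,0],0],[[0.004,0,0],0],[[0.004,0,0],0],[[0.004,0,0],0],[[0.004,0,0],0],[[0.004,0,0],0],[[0.004,0,0],0],[[0,0,0],0]]'
python3 - <<'E'
from h import *; st()
p,d=viewer.capture("scene"); cv2.imwrite("pics/scene9.png",cv2.resize(p[120:280,200:410,::-1],None,fx=3.7,fy=3.7,interpolation=cv2.INTER_CUBIC))
E
```

```text
time: 13.22
position: [605.7, -17.0, 113.1]
orientation: [-0.0, 0.758, 0.652, 0.0]
contact_force: [0.1, -2.6, 1.1]
finger_gap: 55.8
t13.22 shelf x39.5 y-12.8 z113.1 | tooly vs shelf y -90.16 deg, tilt z [ 0.     0.001 -1.   ] | F [ 0.1 -2.6  1.1] gap 55.8 14.0
```

View pics/scene9.png

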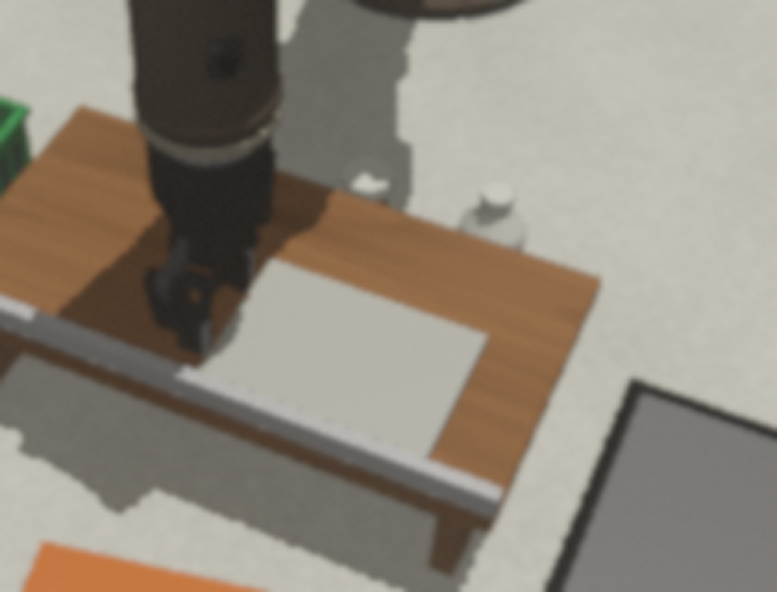

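```bash

python3 -m inch '[[[0.004,0,0],0],[[0.004,0,0],0],[[0.004,0,0],0],[[0.004,0,0],0],[[0.004,0,0],0],[[0.004,0,0],0],[[0.004,0,0],0],[[0.004,0,0],0],[[0.004,0,0],0],[[0.004,0,0],0],[[0.004,0,0],0],[[0.004,0,0],0],[[0.004,0,0],0],[[0.004,0,0],0],[[0.004,0,0],0],[[0.004,0,0],0],[[0.004,0,0],0],[[0.004,0,0],0],[[0.004,0,0],0],[[0.004,0,0],0]]'
python3 -m inch '[[[0.003,0,0],0],[[0,0,0],0]]' >/dev/null
python3 - <<'E'
from h import *; st()
p,d=viewer.capture("scene"); cv2.imwrite("pics/scene10.png",cv2.resize(p[120:280,220:430,::-1],None,fx=3.7,fy=3.7,interpolation=cv2.INTER_CUBIC))
p,d=viewer.capture("top"); cv2.imwrite("pics/top10.png",cv2.resize(p[130:330,100:350,::-1],None,fx=3,fy=3,interpolation=cv2.INTER_CUBIC))
E
```

```text
time: 14.93
position: [617.5, 61.4, 113.1]
orientation: [-0.0, 0.759, 0.652, -0.0]
contact_force: [-0.6, -1.5, -1.7]
finger_gap: 55.7
t15.10 shelf x39.8 y70.1 z113.2 | tooly vs shelf y -90.17 deg, tilt z [ 0.     0.001 -1.   ] | F [-0.5 -0.4  0.4] gap 55.7 14.0
```

View pics/scene10.png

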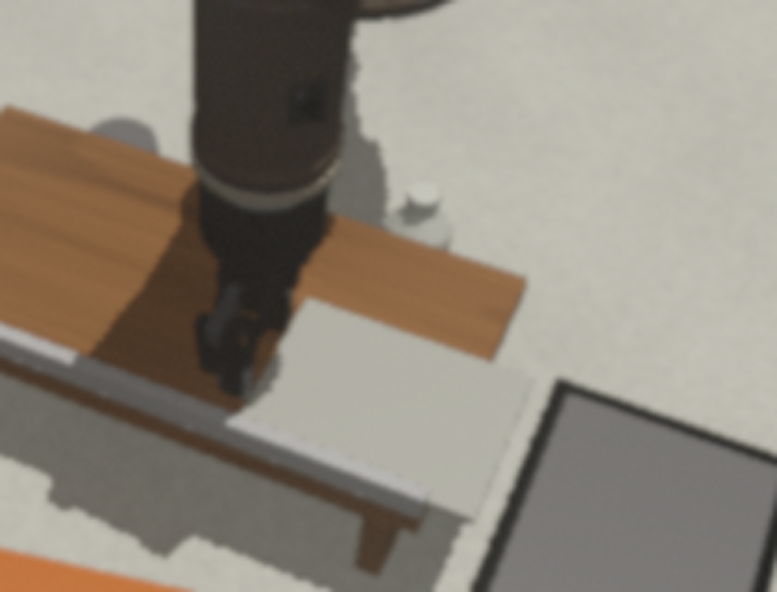

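View pics/top10.png

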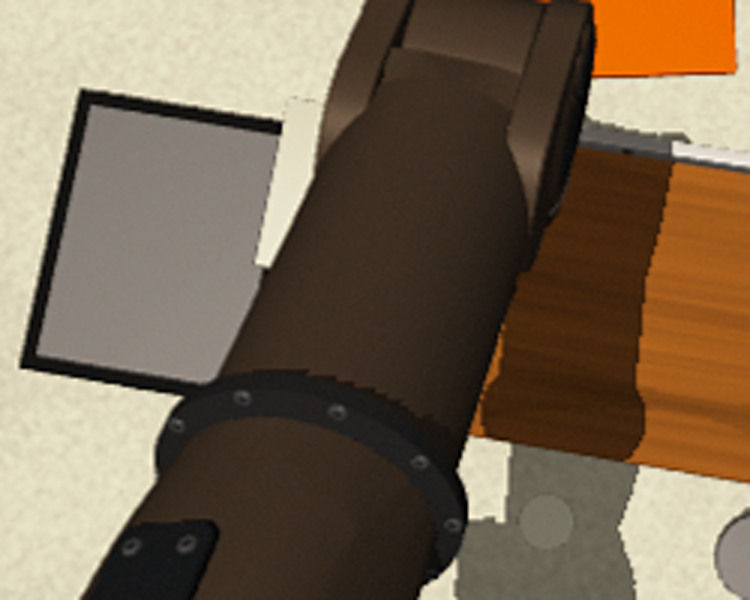

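The slab overhangs straight. Its leading corners in the top crop are at (256,264) and (288,97). I'll measure how far it hangs out.

```bash
python3 - <<'E'
from h import *
for x,y in ((256,264),(289,98)): print(toS(px2w(100+(x+.5)/3-.5,130+(y+.5)/3-.5,108)).round(1))
E
```

```text
[-18.5 238.9]
[100.2 238.7]
```

The leading edge is at about y = 240, seen by camera and by tool position. It needs 263, so I push 22 mm more.

```bash

python3 -m inch '[[[0.003,0,0],0],[[0.003,0,0],0],[[0.003,0,0],0],[[0.003,0,0],0],[[0.003,0,0],0],[[0.003,0,0],0],[[0.002,0,0],0],[[0.001,0,0],0],[[0,0,0],0],[[0,0,0],0]]'
python3 -c "from h import *; st()"
python3 -m inch '[[[-0.01,0,0],0],[[-0.015,0,0],0],[[0,0,-0.02],0],[[0,0,-0.03],0],[[0,0,-0.03],0],[[-0.02,0,-0.03],0],[[-0.03,-0.02,-0.02],0],[[-0.03,-0.025,0],0],[[-0.03,-0.025,0],0],[[-0.03,-0.025,0],0],[[-0.03,-0.025,0],0],[[-0.03,-0.025,0],0],[[-0.03,-0.025,0],0],[[-0.03,-0.025,0],0],[[-0.03,-0.025,0],0],[[0,0,0],0],[[0,0,0],0]]'
python3 - <<'E'
from h import *; st()
p,d=viewer.capture("top"); cv2.imwrite("pics/top11f.png",p[:,:,::-1]); cv2.imwrite("pics/top11.png",cv2.resize(p[140:330,100:350,::-1],None,fx=3.1,fy=3.1,interpolation=cv2.INTER_CUBIC))
p,d=viewer.capture("scene"); cv2.imwrite("pics/scene11.png",p[:,:,::-1])
E
```

```text
time: 16.03
position: [621.3, 85.0, 113.3]
orientation: [-0.0, 0.758, 0.652, 0.0]
contact_force: [0.3, -2.8, 1.4]
finger_gap: 55.3
t16.03 shelf x40.0 y90.3 z113.3 | tooly vs shelf y -90.21 deg, tilt z [ 0.  0. -1.] | F [ 0.3 -2.8  1.4] gap 55.3 14.0
time: 17.45
position: [354.0, -195.0, 243.1]
orientation: [-0.0, 0.76, 0.65, 0.001]
contact_force: [0.8, -0.0, 0.2]
finger_gap: 55.3
t17.45 shelf x-183.3 y-225.9 z243.1 | tooly vs shelf y -90.50 deg, tilt z [ 0.001  0.002 -1.   ] | F [ 0.8 -0.   0.2] gap 55.3 14.0
```

View pics/top11.png

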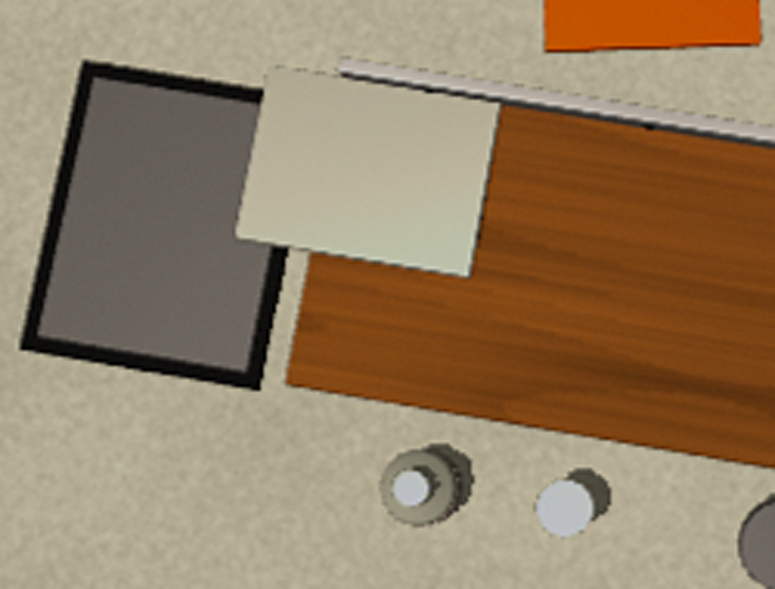

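View pics/scene11.png

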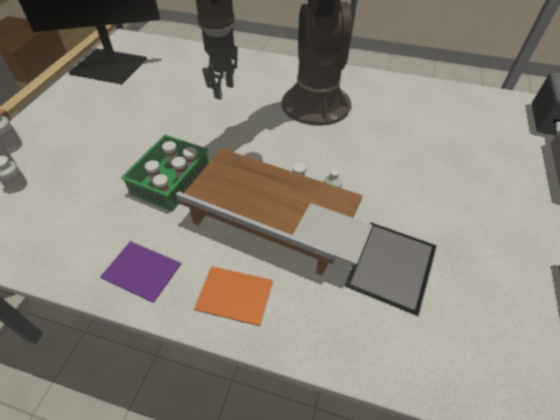

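Slab corners in the top crop are (235,238), (470,276), (499,103) and (268,66). The board's left front corner is (287,383). The bystanders look unmoved. Next come the overhang, angle and rail gap.

```bash
python3 - <<'E'
from h import *
f=lambda x,y,z: toS(px2w(100+(x+.5)/3.1-.5,140+(y+.5)/3.1-.5,z))
s=[f(x,y,108) for x,y in ((235,238),(470,276),(499,103),(268,66))]
print(np.round(s,1), "board",f(287,383,100).round(1), f(307,255,100).round(1))
for a,b in ((0,1),(3,0)): d=s[a]-s[b]; print(np.linalg.norm(d).round(1), np.degrees(np.arctan2(d[1],d[0])).round(2))
a=cv2.imread("pics/top0.png").astype(int);b=cv2.imread("pics/top11f.png").astype(int)
D=np.abs(a-b).max(2)>30
for n,(x0,x1,y0,y1) in dict(basket=(410,510,200,320),jar=(335,372,295,335),bottle=(270,296,288,316),vial=(218,252,280,312)).items(): print(n,D[y0:y1,x0:x1].sum())
E
```

```text
[[-19.2 258.9]
 [-18.8  99.6]
 [ 99.6 100.9]
 [ 99.8 259.8]] board [-108.   207.9] [-21.8 210.9]
159.3 90.14
119.1 0.43
basket 1396
jar 0
bottle 0
vial 0
```

The overhang is about 51 mm of 160 (32%), square within 0.4° and flush. The picture difference at the basket is probably the arm or its shadow, so I check that.

```bash
python3 - <<'E'
import cv2,numpy as np
a=cv2.imread("pics/top0.png");b=cv2.imread("pics/top11f.png")
cv2.imwrite("pics/cmp.png",cv2.resize(np.hstack([a[190:340,390:520],b[190:340,390:520]]),None,fx=3,fy=3))
E
```

```text
(no output)
```

View pics/cmp.png

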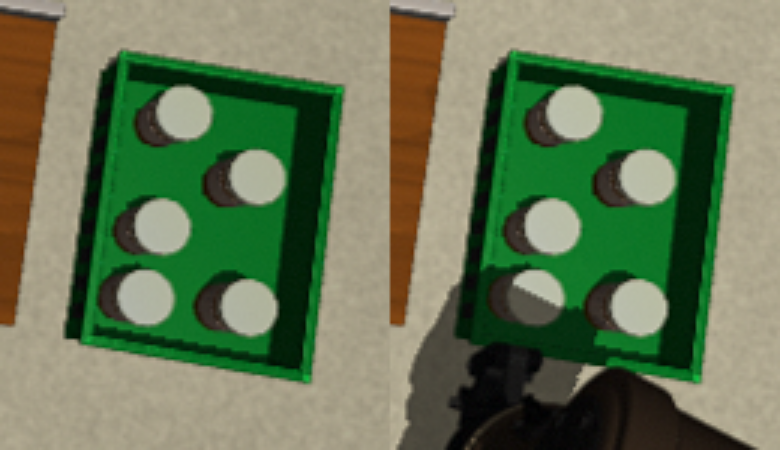

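The basket is unmoved: its corners match in both crops, and the difference is only the arm and its shadow. The gripper is clear at z = 243, so I hand in.

```bash
python3 -c "
from station import bot
print(bot.finish_job(), bot.sense()['time'])"
```

```text
the job is handed in; nothing more can be done
the job is handed in; nothing more can be done
```

I pushed the white slab flush against the back rail with two spread fingertips, then pushed its right end along the rail toward the mat. I backed the arm off and handed the job in at about 17.6 s.

- **Overhang:** in the last pictures about 50–51 mm of the 160 mm length (32%) hangs over the mat end. That is 2–3 mm short of an exact third, within what the cameras can measure.
- **Straightness:** the slab is square to the shelf within about 0.4°, its long side against the rail (far edge measured at x ≈ 99.7, rail face at 100).
- **Bystanders:** bottle, jar and vial show no pixel change from the start. The basket's pixel check did flag a change, but a side-by-side crop showed only the arm and its shadow, with the basket corners unmoved.
- **Forces:** the highest readings were about 14 N when the fingertips touched the board and 16 N when pressing the slab against the rail.

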